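# Rivet the lazy susan's maple top to its base

### The job

The maple top of the lazy susan only lies loose on its base: fasten it with the plastic push rivet that stands in the grey parts tray. Put the rivet through the hole in the middle of the top and through the base below, until its head lies flat on the maple with its centre pin still up; then press the pin down flush with the head, so that its legs spread under the base. Feel for the holes and press with no more than about 20 N (2 kg) on the turntable, and leave the kettle, decanter, grinder and sugar jar where they are.

Things in the scene. Friction and masses are not known exactly. Their poses are not given: they have to be found in the camera images.
- rivet: Black plastic push rivet, upright in the post of the grey parts tray. Origin: centre of its head's underside; z up its axis. Head: disc 24 mm wide, 3.5 mm thick. Shank below: 11 mm diameter, 28 mm long. A centre pin of 10 mm diameter stands up out of the head, its top 12.5 mm above the origin, 9 mm above the head's upper face. About 20 g.
- rivet_tip (a point): Lower end of the rivet's shank, 28 mm below the rivet's origin. The lowest 11 mm of the shank are two pairs of prongs, 11 mm across over all, cut off square at the end. Pushing the pin down spreads the prongs, up to 17 mm across; pushed in by more than about 3 mm, the rivet no longer enters a hole.
- rivet_pin (a joint): How far the centre pin is pressed into the head, in m: 0 standing up (as at the start), 0.009 flush with the head's upper face. It moves stiffly, with a steady resistance of about 10 N either way, and stays where it is left.
- pin_top (a point): Centre of the pin's flat top.
- tray: Grey moulded parts tray fixed on the table, 82 x 58 mm, rim 9 mm high. In it stands a square post, 40 x 40 mm and 34 mm high, with a hole of 15.5 mm diameter in the middle that holds the rivet, whose head lies on the post's top. Origin: on the table under the middle of that hole.
- susan_top: Pale maple top of the lazy susan: disc of 240 mm diameter, 12 mm thick. Origin: centre of its upper face (35 mm above the table), the mouth of a 13 mm through hole; z up. It turns easily, lies loose on its base and slides up to 7 mm off centre under a push of about 1.2 N. At the start its hole is 3.4 to 4.5 mm out of line with the base's hole below, to a side that is not measured.
- susan_base (a joint): How far the turntable (base and top) has sunk on its soft feet, m: 0 at rest. It gives about 1 mm for every 4 N of push, at most 6.5 mm, and comes back up. The base is a disc of 180 mm diameter, 6 mm thick, its upper face 2 mm below the underside of the top (14 mm below the maple's face); it has a 13 mm through hole, open below (15 mm clear of the table), and does not slide.
- kettle: Blue enamel kettle, 170 mm wide, 200 mm high, origin under its centre. Leave alone.
- decanter: Glass decanter, 112 mm wide, 225 mm high, origin under its centre. Leave alone.
- grinder: Hand grinder with a crank and a wooden knob, 60 mm wide, 208 mm high, origin under its centre; the crank reaches 76 mm out along its x. Leave alone.
- sugar_jar: Ceramic sugar jar with a steel flip-top lid, 88 mm wide, 90 mm high, origin under its centre. Leave alone.
Mind the look-alikes: they are no part of the job. Of the things that look like the part that bears susan_top, the larger one is meant.

How it is judged:
By the outcome, as a careful person would: the job done as asked, in the order asked, and still so for the second after the job is handed in, with the robot touching nothing.
It also fails if it takes over 72 s, if anything falls off the work surface, if the arm or the gripper's body presses on something with over 40 N, if the wrist force passes 120 N, or if a joint passes its speed limit or range.

### The arm

A 7-joint arm with a two-finger parallel gripper is mounted at the origin on the work surface. World frame = base frame: x ahead of the robot, y to its left, z up, the work surface at z = 0. Lengths are in m, angles in rad, forces in N, time in s.
With the tool pointing down it reaches from about 0.425 to 0.825 m from the base axis. Payload 3.6 kg.
Tool frame: the origin (TCP) lies between the finger pads; the fingertips stand 25 mm ahead of it and the grasp point (between the pads) lies 6 mm ahead of it; y points along the fingers, x is the direction in which the jaws open and shut, and the axes are right-handed (so a half turn about y gives the same grasp; the last joint's range is limited). The gripper opens to 93 mm and grips with 3 to 60 N. Pads are 15 mm wide; open, the fingers measure 128 mm over their backs; the gripper's body (75 mm by 188 mm) begins 65 mm behind the grasp point.
Start: joints at [-1.131, 0.615, -0.013, 1.423, 0.008, 1.103, -0.04], TCP at [0.292, 0.58, 0.244] pointing down, gripper open.
Joint ranges: [-3.12, 3.12], [-0.3, 2.06], [-1.34, 1.32], [0.26, 2.42], [-1.36, 4.5], [0.01, 1.98], [-2.84, 2.84]. Speed limits (rad/s): [2.79, 2.79, 3.14, 3.14, 3.14, 3.14, 3.14].

### API

Orientations are given as a unit quaternion [w, x, y, z].
In Python, from rig import observe, imaging, job gives the robot as it stands.
- The arm moves only by the tool step_arm, never from a script. Its arguments are lists of equal length, an entry for each row: "xyz": the shift along the tool's x, y, z in mm, a list of three; "roll": the turn about the tool's y in rad. A call has 1 to 20 rows; each row shifts and turns the commanded pose from where the row before left it, along the tool's axes as they then stand; what a row does not reach is not made up. A row lasts 1/8 s, in which the tool goes at most 62.5 mm and 10.7 degrees, less where a joint would pass 70% of its speed; a pose out of reach is approached as far as the arm can. A call is refused whole if a number of a shift passes 62.5 or a number of a turn 0.188, either way. A call with a gripper value outside its range is refused whole. "jaw" is the finger opening in mm, from 0 to 93, set as the call begins (left out, the last holds). The fingers move at their own pace and stop on an object; the grip force is fixed at half the most. Time passes only in rows, so rows that do not move let the fingers close. It gives the time, the measured TCP pose, the force and the opening at its end, in the units of the state.
- observe(): the state, without advancing time (a new reading comes with each control period).
- imaging.get_image(name): name is "scene" or "top" or "wrist"; returns a dict with "frame" (480x640x3 uint8, red, green, blue), "fx", "fy", "cx", "cy" (pixels), "view" (4x4, takes a point from world to camera coordinates); the wrist camera has in their place "mount" (4x4, takes a point from camera to tool coordinates, whose origin is the TCP and whose axes are the tool frame's). Camera axes: x right, y down, z forward; pixel columns grow to the right and rows downward; lengths in m; the calibration is good to about 2 mm. The wrist camera is an equidistant fisheye: a pixel r from the principal point sees the ray r / f radians off the axis. A picture is of the moment at which its call begins: read the wrist's pose just before it. There is no depth.
- job.finish_job(): hands the job in, once; it reports no verdict.
The state is a dict: "time": time; "q": joint angles; "qvel": joint speeds; "joint_torque": joint torques, N m; "tcp_pos": TCP position; "ee_rot": TCP orientation; "ft_force": force on the tool from outside, world axes, zero at the start; "ft_torque": the same for the moment, N m; "opening": finger opening in m.
Only numpy, scipy, OpenCV 4.12 (cv2) and the standard library are available. Lean on these libraries where they do the work, as an engineer would, in place of code of your own. Each camera call takes 0.05 s, during which the arm holds its last target.

## Working session

There is one attempt and no reset: what is moved stays moved. The work goes in short steps, Python scripts to look and compute and a tool call to move; the robot and the scene stay as the last step left them, time stands still between calls to the robot, and variables do not carry over. Pictures are saved under pics/ and viewed, and the job is handed in when it is done.

Besides the shell and the picture viewer there is one more tool, called as name([rows], argument=value, ...), one row to a line, values as JSON. step_arm: Moves the arm, as the interface text tells. Its arguments: {"type":"object","properties":{"xyz":{"type":"array"},"roll":{"type":"array"},"jaw":{"type":"number"}},"required":["xyz","roll"]}

```bash
ls; mkdir -p pics; python3 - <<'E'
from rig import observe, imaging, job
import cv2,json
s=observe();print(s)
for n in ["scene","top","wrist"]:
    d=imaging.get_image(n);cv2.imwrite(f"pics/{n}0.png",d["frame"][:,:,::-1])
    print(n,{k:(v.tolist() if hasattr(v,'tolist') else v) for k,v in d.items() if k!="frame"})
E
```

```text
pics
{'time': 0.0, 'q': array([-1.13054089,  0.61593111, -0.01260035,  1.42491379,  0.00810373,
        1.10338547, -0.04039328]), 'qvel': array([-0.00044238,  0.00159093,  0.00105501, -0.00096586, -0.00027707,
       -0.00016607, -0.00017023]), 'joint_torque': array([-1.58673520e-04, -4.58922815e+01,  2.08927025e-01, -1.65740454e+01,
       -6.11523609e-02,  2.03823717e-02,  2.17057377e-04]), 'tcp_pos': array([0.2921634 , 0.57981494, 0.24246849]), 'ee_rot': array([-0.60157114,  0.60256067,  0.37006181, -0.37160069]), 'ft_force': array([-0.07460003,  0.10579778, -0.28919407]), 'ft_torque': array([0.00453812, 0.01601021, 0.02574143]), 'opening': 0.0936165094827225}
scene {'fx': 453.09258257681375, 'fy': 453.09258257681375, 'cx': 312.63848015557534, 'cy': 236.1936324397364, 'view': [[0.5547146262162208, 0.8319126629285305, 0.01459468125584409, -0.29323474845327646], [0.5007572083981546, -0.31979095222263193, -0.8043481616276807, -0.20905439215815777], [-0.6644801740451597, 0.4534920816681406, -0.5939789812486724, 1.3631732667954886], [0.0, 0.0, 0.0, 1.0]]}
top {'fx': 476.4061792782465, 'fy': 476.4061792782465, 'cx': 318.37529056247956, 'cy': 242.75712347148695, 'view': [[-0.017643393736968754, -0.9995209669408577, -0.02542729445016485, 0.016547889766286406], [-0.9900607522278153, 0.021014057228794614, -0.13906155578331986, 0.5459489644036288], [0.13952927132159304, 0.022721048488087776, -0.9899572396826377, 0.8397906599438608], [0.0, 0.0, 0.0, 1.0]]}
wrist {'fx': 371.64829954431775, 'fy': 371.64829954431775, 'cx': 318.72562447682424, 'cy': 239.4255908263559, 'mount': [[0.9999996674370975, 0.0008114519475586158, 8.167881639934385e-05, 0.0010750183377671307], [0.00014703717405674258, -0.27789534966616275, 0.9606113433714952, -0.14017075430988252], [0.0008021881086692583, -0.9606110118979773, -0.27789537656208013, 0.07892578993208128], [0.0, 0.0, 0.0, 1.0]]}
```

View pics/scene0.png

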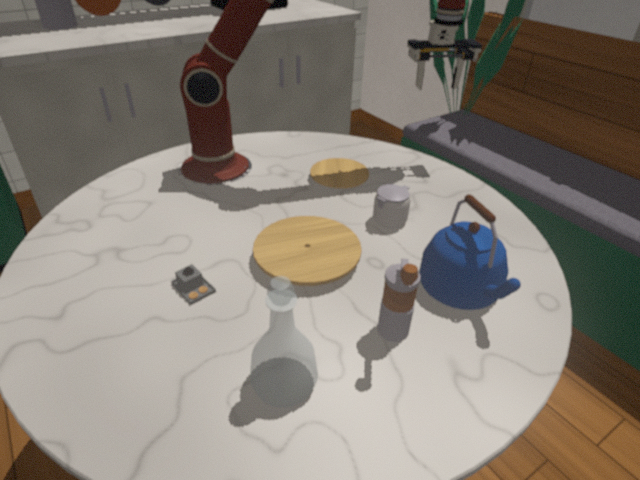

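View pics/top0.png

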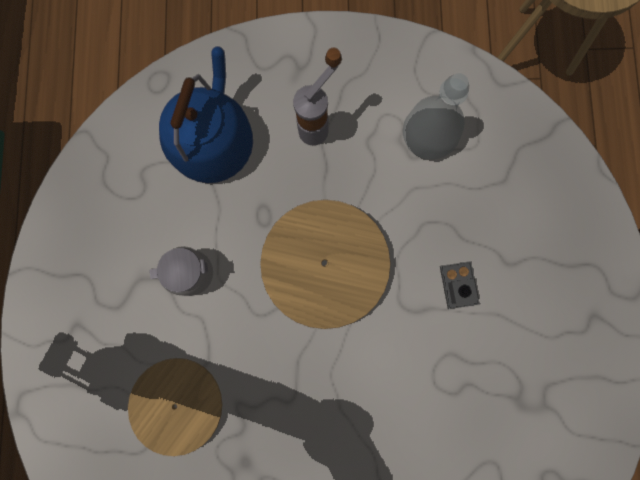

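View pics/wrist0.png

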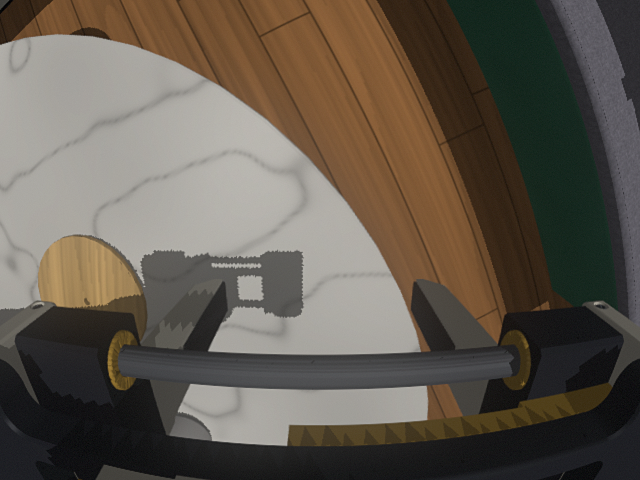

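```bash
cat > h.py <<'E'
import numpy as np,cv2
from rig import observe, imaging, job
from scipy.spatial.transform import Rotation as R
def rot(q): return R.from_quat([q[1],q[2],q[3],q[0]]).as_matrix()
def ray(d,u,v):
    V=np.array(d["view"]); r=V[:3,:3].T@np.array([(u-d["cx"])/d["fx"],(v-d["cy"])/d["fy"],1.]); c=-V[:3,:3].T@V[:3,3]; return c,r
def hit(c,r,z): return c+r*(z-c[2])/r[2]
def wray(d,s,u,v):
    M=np.array(d["mount"]); x,y=u-d["cx"],v-d["cy"]; rr=np.hypot(x,y); th=rr/d["fx"]
    k=np.array([np.sin(th)*x/rr,np.sin(th)*y/rr,np.cos(th)]) if rr>0 else np.array([0,0,1.])
    T=rot(s["ee_rot"]); return s["tcp_pos"]+T@M[:3,3], T@(M[:3,:3]@k)
def wproj(d,s,p):
    M=np.array(d["mount"]);T=rot(s["ee_rot"]); k=M[:3,:3].T@(T.T@(np.array(p)-s["tcp_pos"])-M[:3,3])
    th=np.arctan2(np.hypot(k[0],k[1]),k[2]); a=np.arctan2(k[1],k[0]); return d["cx"]+d["fx"]*th*np.cos(a), d["cy"]+d["fy"]*th*np.sin(a)
def proj(d,p):
    V=np.array(d["view"]); k=V[:3,:3]@np.array(p)+V[:3,3]; return d["cx"]+d["fx"]*k[0]/k[2], d["cy"]+d["fy"]*k[1]/k[2]
def crop(f,u0,v0,u1,v1,k,name): cv2.imwrite("pics/"+name,cv2.resize(f[v0:v1,u0:u1,::-1],None,fx=k,fy=k,interpolation=cv2.INTER_CUBIC))
E
python3 - <<'E'
from h import *
a=cv2.imread("pics/top0.png")[:,:,::-1]; b=cv2.imread("pics/scene0.png")[:,:,::-1]
crop(a,425,250,495,320,8,"c_tray_top.png"); crop(b,160,255,230,315,8,"c_tray_sc.png"); crop(a,300,240,350,290,8,"c_hole_top.png")
print(rot(observe()["ee_rot"]))
E
```

```text
[[ 4.49981745e-01 -8.55002850e-04 -8.93037344e-01]
 [ 8.93035703e-01 -1.71191734e-03  4.49982558e-01]
 [-1.91354248e-03 -9.99998169e-01 -6.78348045e-06]]
```

View pics/c_tray_top.png

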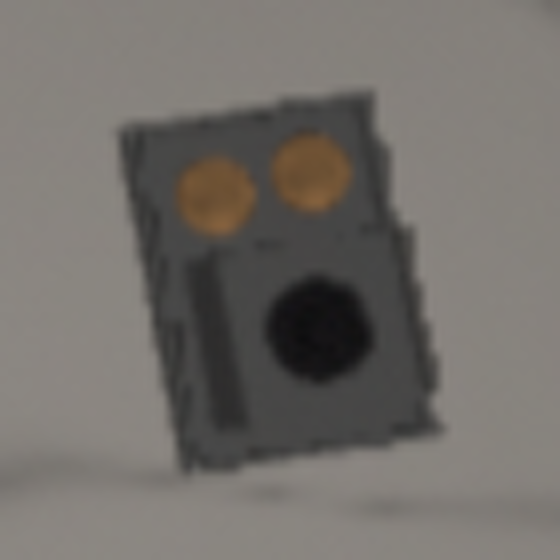

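View pics/c_tray_sc.png

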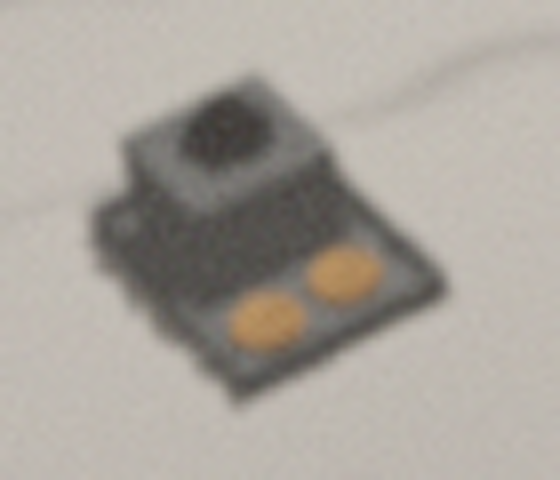

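View pics/c_hole_top.png

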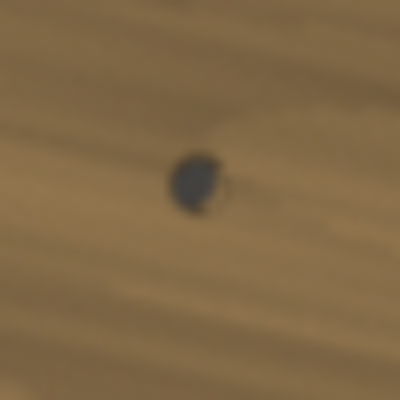

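```bash
python3 - <<'E'
from h import *
t=imaging.get_image("top"); s=imaging.get_image("scene")
f=lambda d,u,v,z: np.round(hit(*ray(d,u,v),z),4)
print("head top",f(t,465.0,291.1,.0375),f(s,160+228/8,255+130/8,.0385))
for p in [(122,130),(370,95),(440,432),(185,470)]: print("tray corner",f(t,425+p[0]/8,250+p[1]/8,.009))
print("hole",f(t,325,262.9,.035),f(s,307.5,245.5,.035))
for p in [(261,265),(391,262),(325,200),(325,328)]: print("disc",f(t,*p,.035))
print("decanter",f(t,435,135,.0), "neck",f(t,456,89,.225)); print("grinder",f(t,314,130,0),"knob",f(t,333,57,.2)); print("jar",f(t,180,271,.09)); print("kettle",f(t,206,140,.05))
c,r=ray(t,320,240);print(c)
E
```

```text
head top [ 0.4526 -0.2572  0.0375] [ 0.4577 -0.2564  0.0385]
tray corner [ 0.5008 -0.2218  0.009 ]
tray corner [ 0.5079 -0.2801  0.009 ]
tray corner [ 0.4292 -0.2913  0.009 ]
tray corner [ 0.4215 -0.2321  0.009 ]
hole [ 0.509  -0.0055  0.035 ] [ 0.5125 -0.0035  0.035 ]
disc [0.5075 0.1126 0.035 ]
disc [ 0.5082 -0.1265  0.035 ]
disc [ 0.6273 -0.0078  0.035 ]
disc [ 0.3911 -0.0032  0.035 ]
decanter [ 0.7616 -0.2273  0.    ] neck [ 0.749  -0.2096  0.225 ]
grinder [0.7785 0.0115 0.    ] knob [ 0.8204 -0.0262  0.2   ]
jar [0.4946 0.2454 0.09  ]
kettle [0.7448 0.2143 0.05  ]
[ 0.42363922 -0.01401356  0.90769812]
```

step_arm([
  [-30,0,-38],
  [-30,0,-38],
  [-30,0,-38],
  [-30,0,-38],
  [-30,0,-38],
  [-30,0,-38],
  [-30,0,-38],
  [-30,0,-38],
  [-30,0,-38],
  [-30,0,-38],
  [-30,0,-38],
  [-30,0,-38],
  [-30,40,-38],
  [-34,40,-42],
  [0,40,0],
  [0,22,0],
  [0,0,0],
  [0,0,0],
], roll=[0,0,0,0,0,0,0,0,0,0,0,0,0,0,0,0,0,0])

```text
time: 2.5
tcp_pos: [0.5795, -0.0356, 0.1056]
ee_rot: [-0.602, 0.602, 0.371, -0.37]
ft_force: [0.7, -0.5, 0.7]
opening: 0.0931
```

```bash
python3 - <<'E'
from h import *
s=observe();d=imaging.get_image("wrist");cv2.imwrite("pics/w1.png",d["frame"][:,:,::-1])
print(s["tcp_pos"],s["q"],s["ft_force"],rot(s["ee_rot"]).round(4))
u,v=wproj(d,s,[.5095,-.005,.035]);print(u,v)
u,v=int(u),int(v);crop(d["frame"],u-40,max(v-40,0),u+40,v+40,8,"w1c.png");print(max(v-40,0),u-40)
E
```

```text
[ 0.57950395 -0.03562033  0.10564584] [-0.00673127  0.67252659  0.04849168  1.78003679 -0.04750073  0.68825272
  1.17218167] [ 0.66514046 -0.4560994   0.73602293] [[ 4.497e-01  1.900e-03 -8.932e-01]
 [ 8.932e-01 -1.000e-04  4.497e-01]
 [ 8.000e-04 -1.000e+00 -1.700e-03]]
309.38594016286874 139.20575025499443
99 269
```

View pics/w1.png

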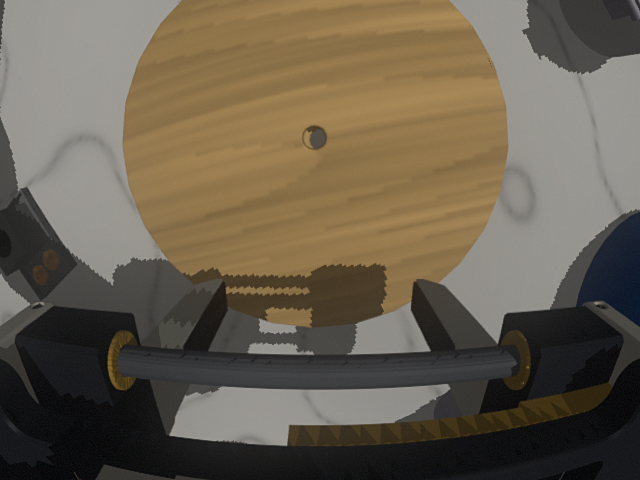

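View pics/w1c.png

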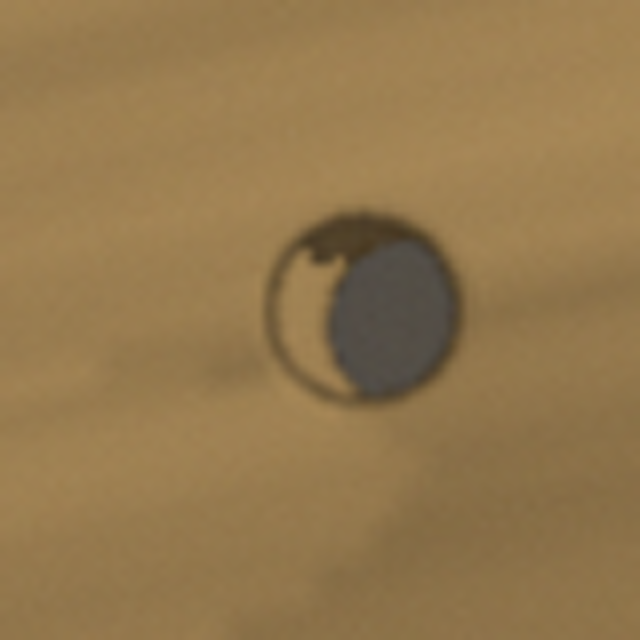

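```bash
python3 - <<'E'
from h import *
s=observe();d=imaging.get_image("wrist")
f=lambda u,v,z: hit(*wray(d,s,u,v),z)
o=np.array([269,99])
a=f(269+364.5/8,99+307.5/8,.035);b=f(269+420/8,99+320/8,.021);print(a,b,b-a)
# fit via simulated outlines
pic=cv2.imread("pics/w1c.png")
for (c,z,col) in [(a,.035,(0,0,255)),(a,.023,(255,0,255)),(b,.021,(0,255,0))]:
    P=np.array([[(np.array(wproj(d,s,c+[.0065*np.cos(t),.0065*np.sin(t),0]))-o)*8] for t in np.linspace(0,6.28,60)]).astype(int)
    if z==.023: P=np.array([[(np.array(wproj(d,s,np.array([c[0],c[1],z])+[.0065*np.cos(t),.0065*np.sin(t),0]))-o)*8] for t in np.linspace(0,6.28,60)]).astype(int)
    cv2.polylines(pic,[P],True,col,1)
cv2.imwrite("pics/w1o.png",pic)
E
```

```text
[ 0.51014526 -0.00195492  0.035     ] [0.51291096 0.00113906 0.021     ] [ 0.00276571  0.00309398 -0.014     ]
```

View pics/w1o.png

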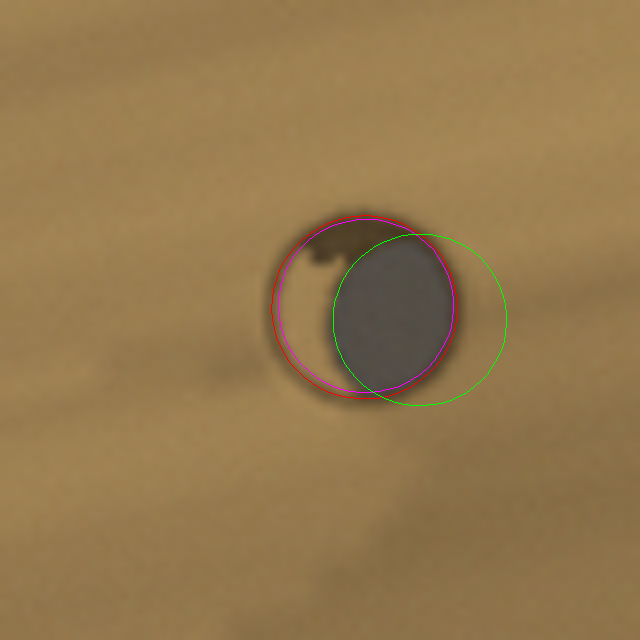

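step_arm([
  [-20,0,-5],
  [-40,0,-10],
  [-45,0,-12],
  [-45,0,-12],
  [-45,0,-12],
  [-40,0,-10],
  [-19,0,-5],
  [0,0,0],
  [0,0,0],
], roll=[0,0,0,0,0,0,0,0,0])

```text
time: 3.72
tcp_pos: [0.5242, -0.2897, 0.1047]
ee_rot: [0.602, -0.601, -0.372, 0.371]
ft_force: [-0.2, 1.0, -0.2]
opening: 0.0927
```

```bash
python3 - <<'E'
from h import *
s=observe();d=imaging.get_image("wrist");cv2.imwrite("pics/w2.png",d["frame"][:,:,::-1])
print(s["tcp_pos"],s["q"],s["ft_force"])
u,v=wproj(d,s,[.454,-.257,.0375]);print(u,v)
u,v=int(u),int(v);crop(d["frame"],u-40,max(v-40,0),u+40,v+40,8,"w2c.png");print(u-40,max(v-40,0))
E
```

```text
[ 0.52419255 -0.2897487   0.10469585] [ 0.46561215  0.69624072  0.00627397  1.72397823 -0.00918141  0.72192501
  1.5843031 ] [-0.19787733  1.04180798 -0.15326467]
312.7463226221633 137.5118126024255
272 97
```

View pics/w2c.png

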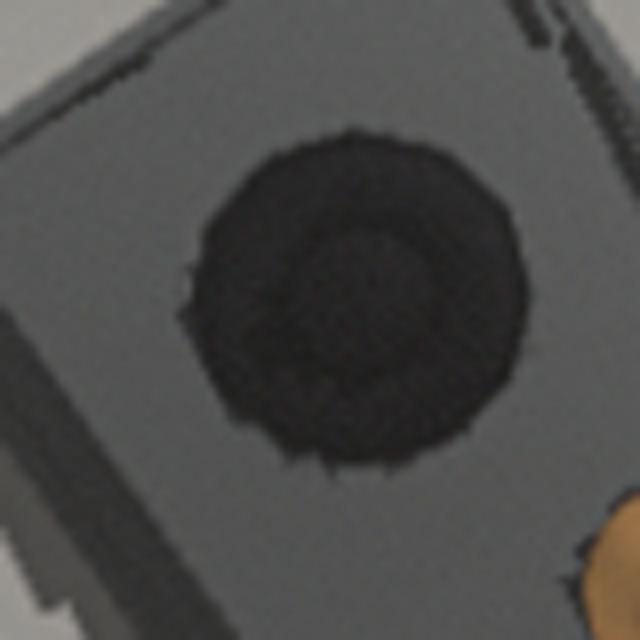

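```bash
python3 - <<'E'
from h import *
s=observe();d=imaging.get_image("wrist")
f=lambda u,v,z: hit(*wray(d,s,u,v),z)
a=f(272+361/8,97+297/8,.0375);a2=f(272+363/8,97+290/8,.0465);print(a,a2)
T=rot(s["ee_rot"]);print((T.T@(a-s["tcp_pos"])*1000).round(1),(T.T@(a2-s["tcp_pos"])*1000).round(1))
e=f(272+192/8,97+297/8,.0375);e2=f(272+528/8,97+297/8,.0375);print(np.linalg.norm(e-e2))
E
```

```text
[ 0.45348534 -0.25383972  0.0375    ] [ 0.45315438 -0.25350233  0.0465    ]
[ 0.2 67.2 79.3] [ 0.3 58.2 79.7]
0.023145395358287562
```

step_arm([
  [0,0,15],
  [0,0,25],
  [0,0,25],
  [0.3,0,14.5],
  [0,15,0],
  [0,15,0],
  [0,6,0],
  [0,0,0],
  [0,0,0],
], roll=[0,0,0,0,0,0,0,0,0], jaw=40)

```text
time: 4.95
tcp_pos: [0.4528, -0.2564, 0.0687]
ee_rot: [-0.602, 0.602, 0.371, -0.371]
ft_force: [0.0, 0.0, 0.3]
opening: 0.0401
```

```bash
python3 - <<'E'
from h import *
s=observe();d=imaging.get_image("wrist");cv2.imwrite("pics/w3.png",d["frame"][:,:,::-1])
print(s["tcp_pos"],s["q"],s["ft_force"],s["opening"])
crop(d["frame"],220,200,420,380,4,"w3c.png")
E
```

```text
[ 0.45279556 -0.25644239  0.06867013] [ 0.47002469  0.66614958  0.00491433  1.97143298 -0.00612881  0.50360791
  1.58318484] [0.04820494 0.03032662 0.28232123] 0.04013236367715043
```

View pics/w3c.png

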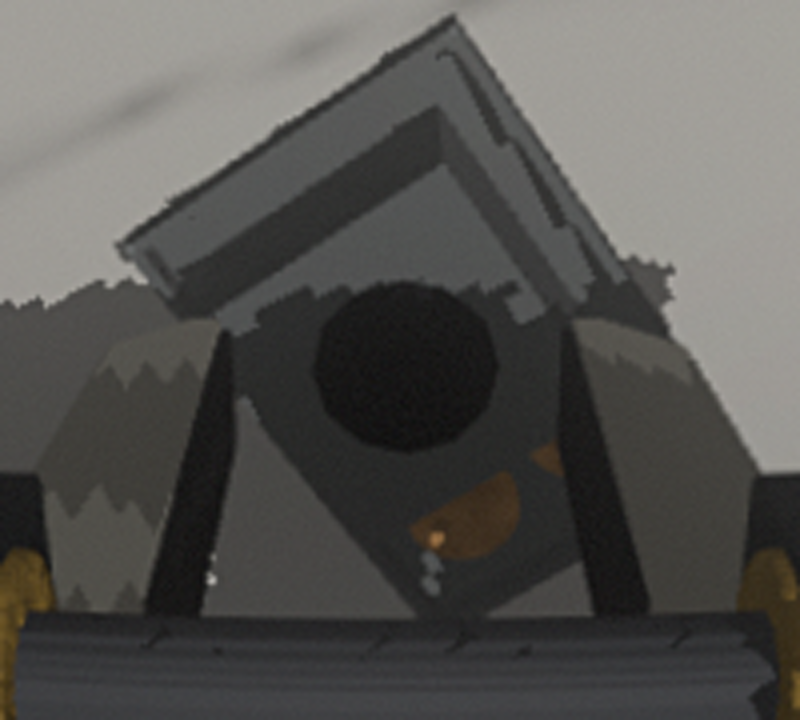

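```bash
python3 - <<'E'
from h import *
s=observe();d=imaging.get_image("wrist")
a=hit(*wray(d,s,220+407/4,200+365/4),.0375)
T=rot(s["ee_rot"]);print(s["tcp_pos"],a,(T.T@(a-s["tcp_pos"])*1000).round(1))
E
```

```text
[ 0.45281421 -0.25644065  0.06885779] [ 0.45213096 -0.25315044  0.0375    ] [ 2.6 31.4  2.1]
```

step_arm([
  [2.5,0,1.4],
  [0,3,0],
  [0,1.5,0],
  [0,0.5,0],
  [0,0,0],
  [0,0,0],
  [0,0,0],
], roll=[0,0,0,0,0,0,0], jaw=18)

```text
time: 5.92
tcp_pos: [0.4524, -0.2534, 0.0637]
ee_rot: [-0.602, 0.602, 0.371, -0.371]
ft_force: [-0.3, -0.5, -0.8]
opening: 0.0179
```

step_arm([
  [0,0.4,0],
  [0,0,0],
], roll=[0,0])

```text
time: 6.18
tcp_pos: [0.4523, -0.2533, 0.0632]
ee_rot: [0.602, -0.602, -0.371, 0.371]
ft_force: [0.4, 0.6, -0.6]
opening: 0.0182
```

step_arm([
  [0,0.4,0],
  [0,0,0],
], roll=[0,0])

```text
time: 6.42
tcp_pos: [0.4524, -0.2534, 0.0629]
ee_rot: [-0.602, 0.602, 0.371, -0.371]
ft_force: [0.7, -0.7, 1.0]
opening: 0.0182
```

step_arm([
  [0,0.3,0],
  [0,0,0],
], roll=[0,0])

```text
time: 6.68
tcp_pos: [0.4524, -0.2534, 0.0628]
ee_rot: [-0.602, 0.602, 0.371, -0.371]
ft_force: [-1.2, 0.4, 3.7]
opening: 0.0179
```

step_arm([
  [0,0.3,0],
  [0,0,0],
], roll=[0,0])

```text
time: 6.92
tcp_pos: [0.4524, -0.2534, 0.0628]
ee_rot: [-0.602, 0.602, 0.371, -0.371]
ft_force: [-1.0, -0.6, 6.5]
opening: 0.018
```

step_arm([
  [0,-0.7,0],
  [0,0,0],
  [0,0,0],
  [0,0,0],
  [0,0,0],
  [0,0,0],
  [0,0,0],
], roll=[0,0,0,0,0,0,0], jaw=0)

```text
time: 7.8
tcp_pos: [0.4524, -0.2534, 0.063]
ee_rot: [-0.602, 0.602, 0.371, -0.371]
ft_force: [0.3, -0.7, 2.8]
opening: 0.0087
```

step_arm([
  [0,-5,0],
  [0,-10,0],
  [0,-15,0],
  [0,-20,0],
  [0,-20,0],
  [0,0,0],
  [0,0,0],
], roll=[0,0,0,0,0,0,0])

```text
time: 8.68
tcp_pos: [0.452, -0.253, 0.1329]
ee_rot: [0.602, -0.602, -0.371, 0.371]
ft_force: [0.5, -0.7, -0.3]
opening: 0.0083
```

```bash
python3 - <<'E'
from h import *
s=observe();d=imaging.get_image("wrist")
print(s["tcp_pos"],s["ft_force"],s["opening"])
crop(d["frame"],220,200,420,380,4,"w4c.png")
t=imaging.get_image("scene");u,v=proj(t,s["tcp_pos"]);u,v=int(u),int(v);crop(t["frame"],u-50,v-40,u+50,v+50,7,"s4c.png")
E
```

```text
[ 0.45203161 -0.25304828  0.13289294] [ 0.45034774 -0.6852115  -0.25731517] 0.008312664848733383
```

View pics/w4c.png

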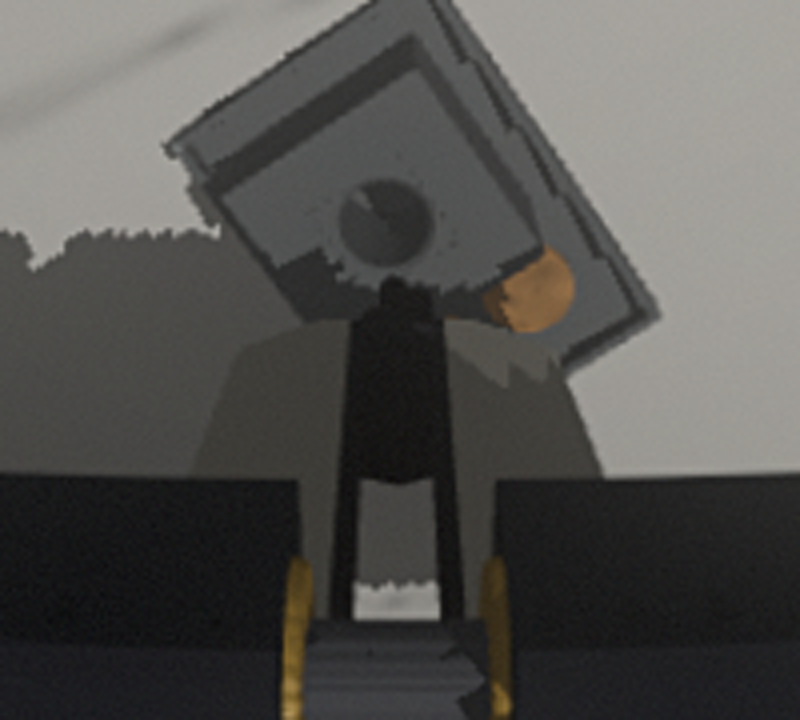

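View pics/s4c.png

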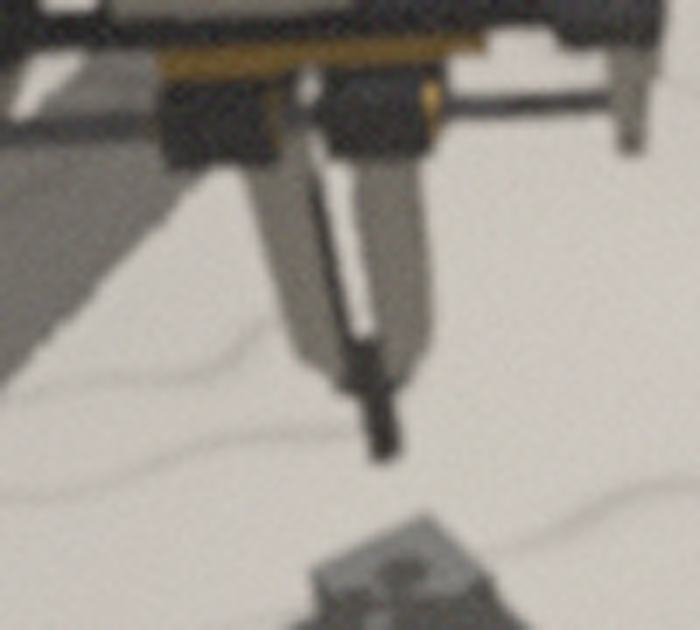

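```bash
python3 - <<'E'
from h import *
s=observe();t=imaging.get_image("scene");p=s["tcp_pos"];u0,v0=[int(x) for x in proj(t,p)]
for z in (0,-.025,-.0285,-.060): print(z,(np.array(proj(t,p+[0,0,z]))-[u0-50,v0-40])*7)
# model overlay
im=cv2.resize(t["frame"][v0-20:v0+50,u0-35:u0+35,::-1],None,fx=10,fy=10,interpolation=cv2.INTER_CUBIC)
def circ(c,r,col):
    P=np.array([[(np.array(proj(t,c+[r*np.cos(a),r*np.sin(a),0]))-[u0-35,v0-20]+.5)*10] for a in np.linspace(0,6.28,40)]).astype(int);cv2.polylines(im,[P],True,col,1)
for z,r,col in [(-.025,.012,(0,0,255)),(-.0285,.012,(0,0,255)),(-.0565,.0055,(0,255,0))]: circ(p+[0,0,z],r,col)
cv2.imwrite("pics/s5.png",im)
E
```

```text
0 [355.56206845 285.9773568 ]
-0.025 [369.63089111 358.59544224]
-0.0285 [371.56291684 368.56784809]
-0.06 [388.55182985 456.25836532]
```

View pics/s5.png

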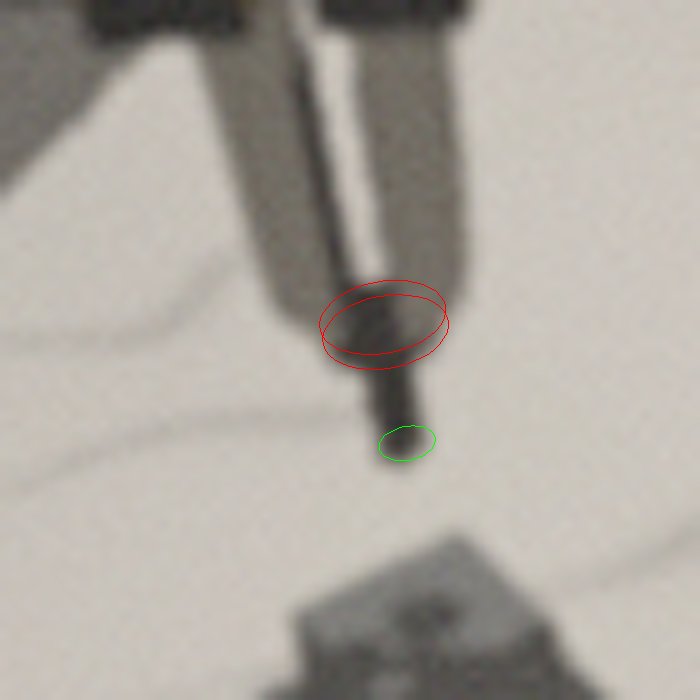

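```bash
python3 - <<'E'
from h import *
s=observe();t=imaging.get_image("wrist");p=s["tcp_pos"];T=rot(s["ee_rot"])
im=cv2.resize(t["frame"][240:340,270:370,::-1],None,fx=8,fy=8,interpolation=cv2.INTER_CUBIC).astype(float)
im=np.clip(im*2.0,0,255).astype(np.uint8)
def circ(c,r,col):
    P=np.array([[(np.array(wproj(t,s,p+T@(np.array(c)+[r*np.cos(a),0,r*np.sin(a)])))-[270,240]+.5)*8] for a in np.linspace(0,6.28,40)]).astype(int);cv2.polylines(im,[P],True,col,1)
for y,r,col in [(.025,.012,(0,0,255)),(.0565,.0055,(0,255,0)),(.016,.005,(255,0,0)),(.0285,.0055,(0,255,255))]: circ([0,y,0],r,col)
cv2.imwrite("pics/w5.png",im)
E
```

```text
(no output)
```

View pics/w5.png

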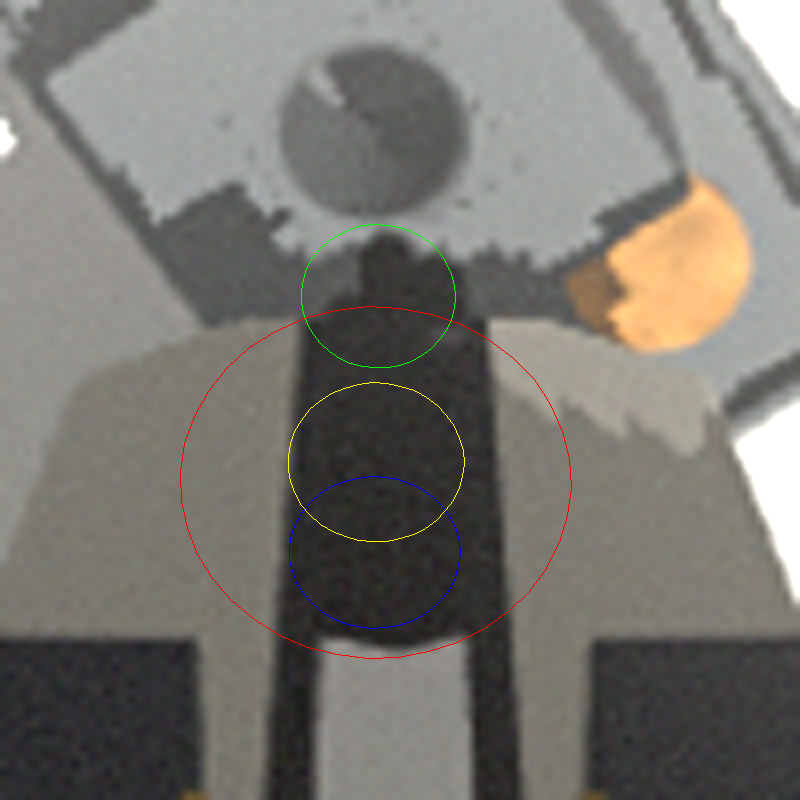

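step_arm([
  [20,0,5],
  [36,0,9],
  [46,0,11],
  [46,0,11],
  [46,0,11],
  [36,5,9],
  [19,15,4.4],
  [0,4,0],
  [0,0,0],
  [0,0,0],
  [0,0,0],
], roll=[0,0,0,0,0,0,0,0,0,0,0])

```text
time: 10.25
tcp_pos: [0.5106, -0.0051, 0.1093]
ee_rot: [-0.602, 0.603, 0.37, -0.37]
ft_force: [-0.4, -0.2, 0.4]
opening: 0.0086
```

```bash
cat > see.py <<'E'
from h import *
import sys
n=sys.argv[1]
s=observe();t=imaging.get_image("wrist");p=s["tcp_pos"];T=rot(s["ee_rot"])
print(p,s["ft_force"],s["opening"])
im=cv2.resize(t["frame"][240:340,270:370,::-1],None,fx=8,fy=8,interpolation=cv2.INTER_CUBIC).astype(float)
im=np.clip(im*1.5,0,255).astype(np.uint8)
def circ(c,r,col):
    P=np.array([[(np.array(wproj(t,s,c+np.array([r*np.cos(a),r*np.sin(a),0])))-[270,240]+.5)*8] for a in np.linspace(0,6.28,40)]).astype(int);cv2.polylines(im,[P],True,col,1)
circ(np.array([.5101,-.0020,.035]),.0065,(0,0,255))
circ(np.array([.5129,.0011,.021]),.0065,(0,255,255))
circ(p+T@np.array([.001,.0565,.0007]),.0055,(0,255,0))
cv2.imwrite("pics/"+n,im)
E
python3 see.py w6.png
```

```text
[ 0.51056328 -0.00505328  0.10929277] [-0.3819043  -0.15470423  0.44784042] 0.00857577993113564
```

View pics/w6.png

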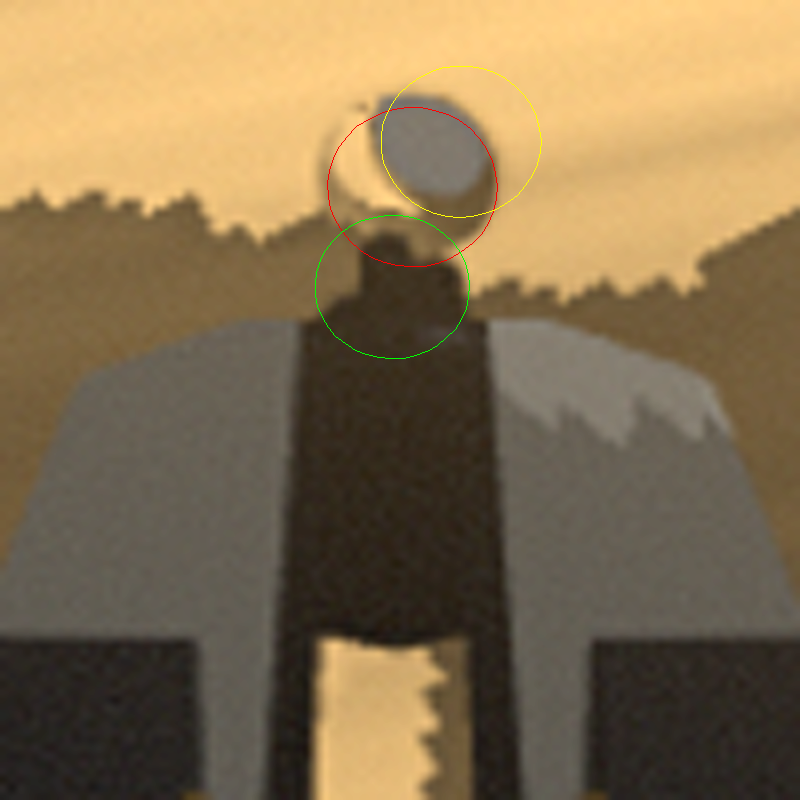

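```bash
python3 - <<'E'
from h import *
s=observe();t=imaging.get_image("wrist");T=rot(s["ee_rot"])
h=hit(*wray(t,s,270+408/8-.5,240+170/8-.5),.035);print(s["tcp_pos"],h,(T.T@(h-s["tcp_pos"])*1000).round(2))
d=imaging.get_image("top");sc=imaging.get_image("scene")
u,v=[int(x) for x in proj(d,[.51,-.003,.05])];crop(d["frame"],u-35,v-35,u+35,v+35,8,"t7.png");print(u,v)
u,v=[int(x) for x in proj(sc,[.51,-.003,.05])];crop(sc["frame"],u-35,v-35,u+35,v+35,10,"s7.png");print(u,v)
E
```

```text
[ 0.51056603 -0.0047495   0.10928291] [ 0.50863566 -0.00132784  0.035     ] [ 2.18 74.28  3.32]
323 261
307 239
```

View pics/s7.png

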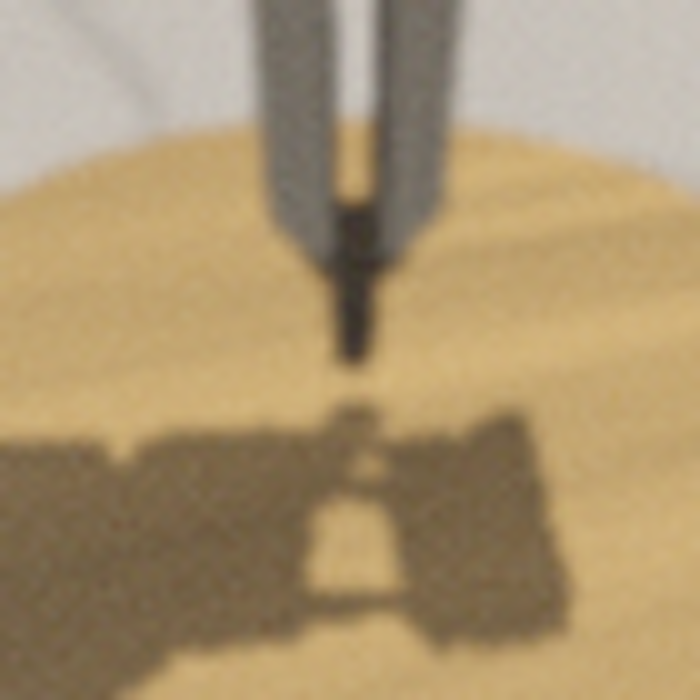

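step_arm([
  [1,5,2.2],
  [0,6,0],
  [0,2,0],
  [0,0,0],
  [0,0,0],
  [0,0,0],
], roll=[0,0,0,0,0,0])

```text
time: 11.2
tcp_pos: [0.5091, -0.0019, 0.0961]
ee_rot: [-0.602, 0.602, 0.371, -0.371]
ft_force: [-0.0, 0.0, 0.1]
opening: 0.0085
```

```bash
python3 see.py w8.png; python3 - <<'E'
from h import *
sc=imaging.get_image("scene");d=imaging.get_image("top")
crop(sc["frame"],272,204,342,274,10,"s8.png");crop(d["frame"],288,226,358,296,8,"t8.png")
E
```

```text
[ 0.50905085 -0.00190966  0.09607645] [-0.0142076   0.03696406  0.0550983 ] 0.008478917823005905
```

View pics/w8.png

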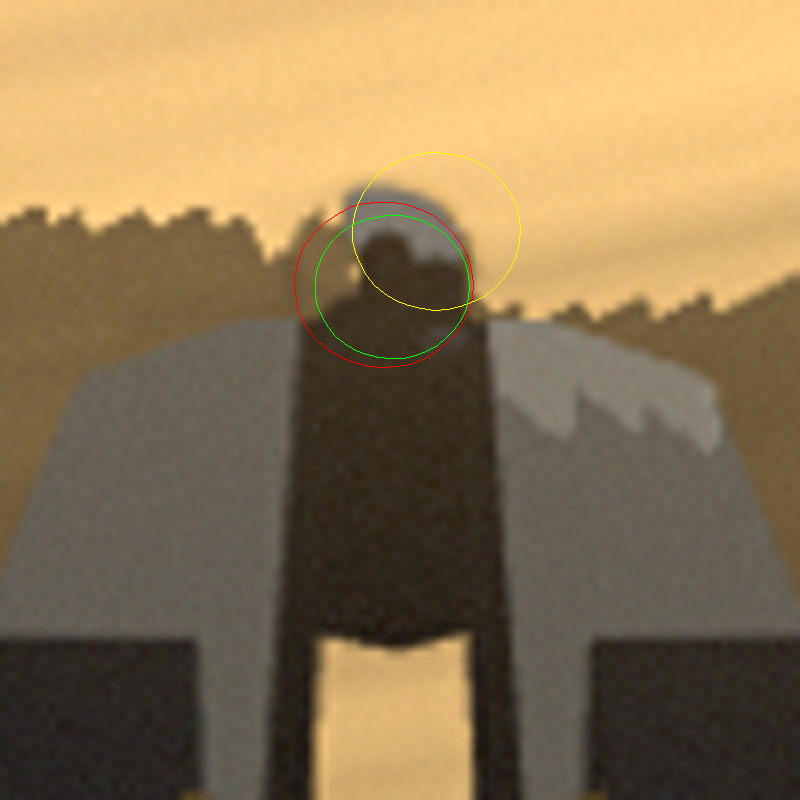

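View pics/s8.png

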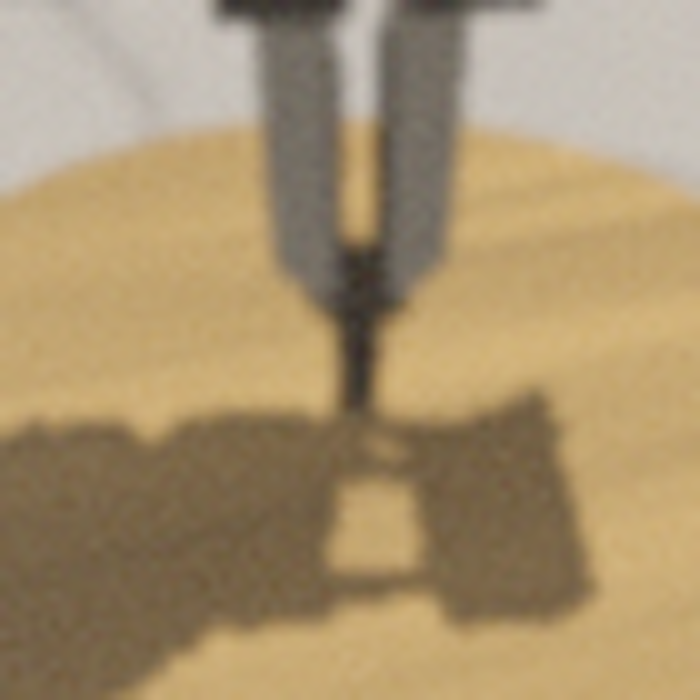

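step_arm([
  [-0.4,2,0.3],
  [0,1.5,0],
  [0,1,0],
  [0,1,0],
  [0,0.5,0],
  [0,0.5,0],
  [0,0,0],
], roll=[0,0,0,0,0,0,0])

```text
time: 12.22
tcp_pos: [0.5085, -0.0021, 0.0894]
ee_rot: [0.602, -0.602, -0.371, 0.371]
ft_force: [0.9, 0.0, -0.2]
opening: 0.0087
```

Past the maple surface with no force; the tip is in the hole. Going on.

step_arm([
  [0,1,0],
  [0,1,0],
  [0,1,0],
  [0,0,0],
], roll=[0,0,0,0])

```text
time: 12.72
tcp_pos: [0.5084, -0.0021, 0.0863]
ee_rot: [0.602, -0.602, -0.371, 0.371]
ft_force: [-0.8, 0.1, -0.8]
opening: 0.0088
```

step_arm([
  [0,1,0],
  [0,1,0],
  [0,1,0],
  [0,1,0],
  [0,0,0],
], roll=[0,0,0,0,0])

```text
time: 13.35
tcp_pos: [0.5084, -0.0022, 0.0824]
ee_rot: [0.602, -0.602, -0.371, 0.371]
ft_force: [-0.5, 0.6, -0.2]
opening: 0.0087
```

step_arm([
  [0,1,0],
  [0,1,0],
  [0,1,0],
  [0,0.5,0],
  [0,0,0],
], roll=[0,0,0,0,0])

```text
time: 13.98
tcp_pos: [0.5085, -0.0021, 0.0789]
ee_rot: [0.602, -0.602, -0.371, 0.371]
ft_force: [-0.6, 0.0, 1.0]
opening: 0.0083
```

step_arm([
  [1,0,-0.3],
  [1,0,-0.3],
  [1,0,-0.3],
  [1,0,-0.2],
  [0,0,0],
  [0,0,0],
], roll=[0,0,0,0,0,0])

```text
time: 14.72
tcp_pos: [0.5114, 0.0009, 0.0789]
ee_rot: [-0.602, 0.602, 0.371, -0.371]
ft_force: [0.7, -1.9, -0.1]
opening: 0.0083
```

step_arm([
  [0,0.7,0],
  [0,0.7,0],
  [0,0,0],
], roll=[0,0,0])

```text
time: 15.1
tcp_pos: [0.5113, 0.0009, 0.0776]
ee_rot: [-0.602, 0.602, 0.371, -0.371]
ft_force: [-0.8, -1.6, 0.0]
opening: 0.0085
```

step_arm([
  [0,0.6,0],
  [0,0.6,0],
  [0,0,0],
], roll=[0,0,0])

```text
time: 15.48
tcp_pos: [0.5113, 0.0009, 0.0763]
ee_rot: [0.602, -0.602, -0.371, 0.371]
ft_force: [-0.6, -1.2, 1.6]
opening: 0.0084
```

step_arm([
  [0,0.6,0],
  [0,0.6,0],
  [0,0,0],
], roll=[0,0,0])

```text
time: 15.85
tcp_pos: [0.5113, 0.0009, 0.0751]
ee_rot: [0.602, -0.602, -0.371, 0.371]
ft_force: [-0.7, -1.4, 0.6]
opening: 0.0088
```

step_arm([
  [0,0,0],
], roll=[0])

```text
time: 15.98
tcp_pos: [0.5113, 0.0009, 0.0751]
ee_rot: [-0.602, 0.602, 0.371, -0.371]
ft_force: [-0.6, -1.1, 0.9]
opening: 0.0085
```

step_arm([
  [0,1,0],
  [0,1,0],
  [0,1,0],
  [0,0,0],
], roll=[0,0,0,0])

```text
time: 16.48
tcp_pos: [0.5112, 0.0009, 0.072]
ee_rot: [0.602, -0.602, -0.371, 0.371]
ft_force: [0.1, -1.4, 1.1]
opening: 0.0087
```

step_arm([
  [0,1,0],
  [0,1,0],
  [0,1,0],
  [0,0,0],
], roll=[0,0,0,0])

```text
time: 16.98
tcp_pos: [0.5113, 0.0009, 0.069]
ee_rot: [0.602, -0.602, -0.371, 0.371]
ft_force: [0.5, -1.2, -0.4]
opening: 0.0085
```

step_arm([
  [0,1,0],
  [0,1,0],
  [0,1,0],
  [0,0.6,0],
  [0,0,0],
], roll=[0,0,0,0,0])

```text
time: 17.6
tcp_pos: [0.5113, 0.0009, 0.0655]
ee_rot: [0.602, -0.602, -0.371, 0.371]
ft_force: [-1.2, -1.7, 1.0]
opening: 0.0085
```

step_arm([
  [0,0.8,0],
  [0,0.6,0],
  [0,0.4,0],
  [0,0,0],
], roll=[0,0,0,0])

```text
time: 18.1
tcp_pos: [0.5113, 0.0009, 0.0638]
ee_rot: [-0.602, 0.602, 0.371, -0.371]
ft_force: [-0.4, -1.7, 0.8]
opening: 0.0086
```

step_arm([
  [0,0.5,0],
  [0,0,0],
], roll=[0,0])

```text
time: 18.35
tcp_pos: [0.5114, 0.0009, 0.0634]
ee_rot: [-0.602, 0.602, 0.371, -0.371]
ft_force: [-0.3, -1.8, 2.3]
opening: 0.0087
```

step_arm([
  [0,0.5,0],
  [0,0,0],
], roll=[0,0])

```text
time: 18.6
tcp_pos: [0.5114, 0.001, 0.0629]
ee_rot: [-0.602, 0.602, 0.371, -0.371]
ft_force: [-0.3, -2.7, 3.6]
opening: 0.0086
```

step_arm([
  [0,0,0],
  [0,0,0],
  [0,0,0],
  [0,0,0],
  [0,-2,0],
  [0,-5,0],
  [0,-15,0],
  [0,-20,0],
  [0,0,-20],
  [0,0,-30],
  [0,0,-30],
  [0,0,0],
  [0,0,0],
  [0,0,0],
], roll=[0,0,0,0,0,0,0,0,0,0,0,0,0,0], jaw=35)

```text
time: 20.35
tcp_pos: [0.5816, -0.0342, 0.105]
ee_rot: [0.602, -0.601, -0.371, 0.371]
ft_force: [0.8, 0.3, 0.0]
opening: 0.0353
```

```bash
python3 - <<'E'
from h import *
s=observe();d=imaging.get_image("wrist")
print(s["tcp_pos"],s["ft_force"],s["opening"])
u,v=[int(x) for x in wproj(d,s,[.5113,.001,.04])];print(u-40,v-40);crop(d["frame"],u-40,max(v-40,0),u+40,v+40,8,"w9.png")
sc=imaging.get_image("scene");crop(sc["frame"],272,204,342,274,10,"s9.png")
E
```

```text
[ 0.58164382 -0.03417606  0.10496197] [0.80432127 0.34714775 0.01284828] 0.035254312251223045
276 95
```

View pics/w9.png

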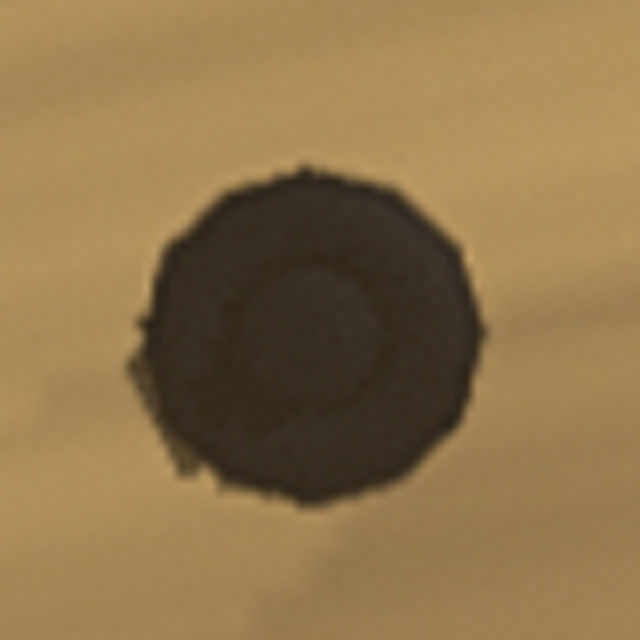

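View pics/s9.png

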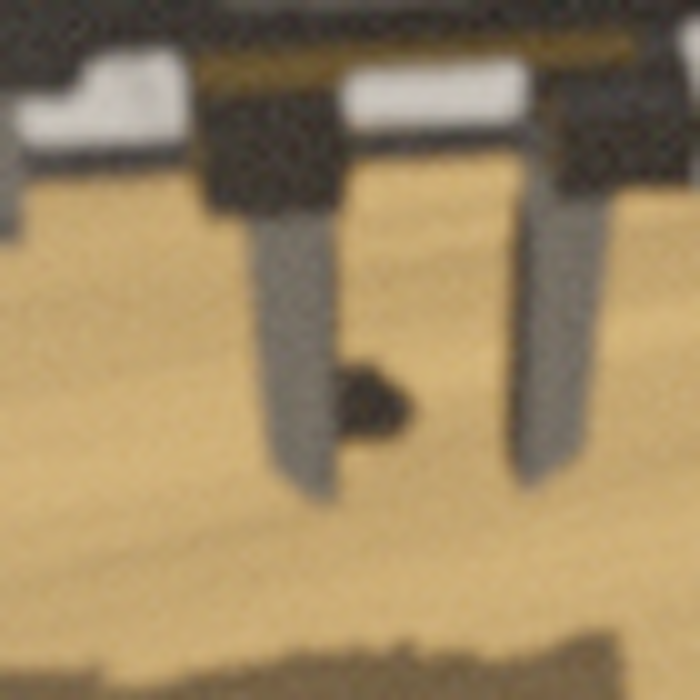

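step_arm([
  [0,0,20],
  [0,0,30],
  [0,0,30],
  [0,0,0],
  [0,10,0],
  [0,10,0],
  [0,8,0],
  [0,1,0],
  [0,0,0],
  [0,0,0],
], roll=[0,0,0,0,0,0,0,0,0,0], jaw=0)

```text
time: 21.7
tcp_pos: [0.5115, 0.0009, 0.076]
ee_rot: [-0.602, 0.602, 0.371, -0.371]
ft_force: [0.4, 0.8, 0.5]
opening: 0.0006
```

```bash
python3 - <<'E'
from h import *
s=observe();d=imaging.get_image("wrist")
print(s["tcp_pos"],s["ft_force"],s["opening"])
crop(d["frame"],270,220,370,320,7,"w10.png")
E
```

```text
[0.51149829 0.00089986 0.07597901] [0.40186256 0.77510235 0.46454574] 0.0006416960794337868
```

View pics/w10.png

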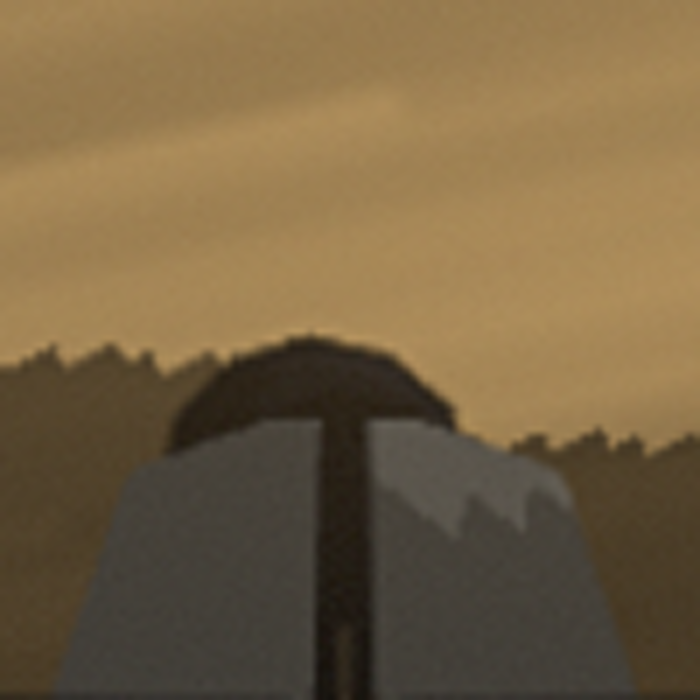

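```bash
python3 - <<'E'
from h import *
s=dict(observe());d=imaging.get_image("wrist");T=rot(s["ee_rot"]);p=s["tcp_pos"]
# edges of head now at v ~ 440
l=hit(*wray(d,s,270+170/7-.5,220+450/7-.5),.0385);r=hit(*wray(d,s,270+458/7-.5,220+430/7-.5),.0385)
t=hit(*wray(d,s,270+310/7-.5,220+337/7-.5),.0385)
f=p+T@np.array([0,.025,0]);print([(T.T@(q-p)*1000).round(1) for q in (l,r,t)], wproj(d,s,f))
s["tcp_pos"]=np.array([0.58164,-0.03418,0.10496])
a=hit(*wray(d,s,276+314/8-.5,95+335/8-.5),.0385);print(a,(T.T@(a-p)*1000).round(1))
E
```

```text
[array([-11.8,  37.5,   3.5]), array([ 9.5, 37.5,  5.2]), array([-1.4, 37.5, 12.5])] (np.float64(316.45986315043046), np.float64(300.4365708554778))
[ 5.11483859e-01 -8.20544593e-05  3.85000000e-02] [-0.9 37.5 -0.4]
```

step_arm([
  [-2,0,-0.3],
  [0,1,0],
  [0,1,0],
  [0,1,0],
  [0,0,0],
  [0,0,0],
], roll=[0,0,0,0,0,0])

```text
time: 22.55
tcp_pos: [0.5107, -0.001, 0.0728]
ee_rot: [-0.602, 0.602, 0.371, -0.371]
ft_force: [0.0, 0.2, 0.4]
opening: 0.0005
```

```bash
python3 - <<'E'
from h import *
s=observe();d=imaging.get_image("wrist")
print(s["tcp_pos"],s["ft_force"],s["opening"])
crop(d["frame"],270,220,370,320,7,"w11.png")
E
```

```text
[ 0.51068334 -0.00097686  0.07279492] [0.00070122 0.1623951  0.40105089] 0.0005158096660236287
```

View pics/w11.png

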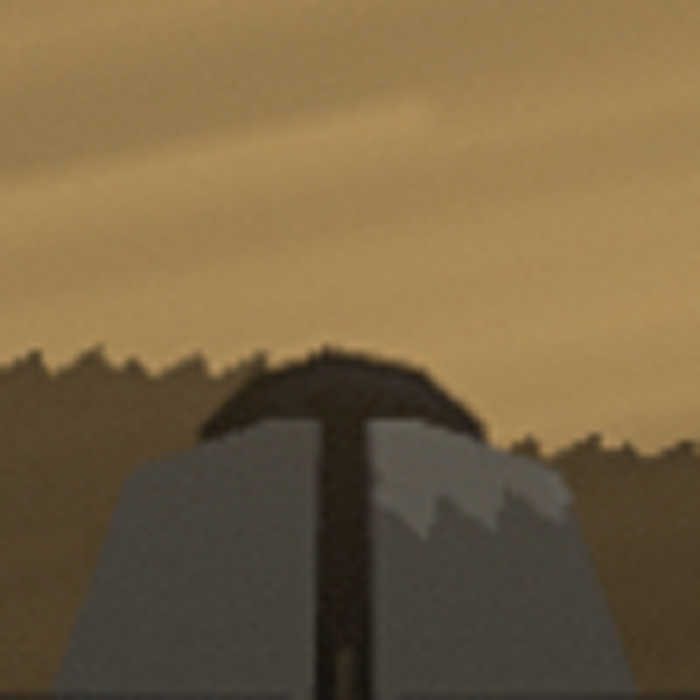

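step_arm([
  [0,1,0],
  [0,1,0],
  [0,0,0],
], roll=[0,0,0])

```text
time: 22.98
tcp_pos: [0.5109, -0.0009, 0.0713]
ee_rot: [-0.602, 0.602, 0.371, -0.371]
ft_force: [-1.1, 0.2, 6.3]
opening: 0.0006
```

step_arm([
  [0,1,0],
  [0,1,0],
  [0,0,0],
], roll=[0,0,0])

```text
time: 23.35
tcp_pos: [0.511, -0.0009, 0.0698]
ee_rot: [-0.602, 0.602, 0.371, -0.37]
ft_force: [-2.3, 0.2, 10.4]
opening: 0.0002
```

step_arm([
  [0,1,0],
  [0,1,0],
  [0,0,0],
], roll=[0,0,0])

```text
time: 23.72
tcp_pos: [0.5111, -0.0009, 0.0678]
ee_rot: [-0.602, 0.602, 0.371, -0.37]
ft_force: [-1.0, 0.3, 9.4]
opening: 0.001
```

step_arm([
  [0,1,0],
  [0,1,0],
  [0,1,0],
  [0,0,0],
], roll=[0,0,0,0])

```text
time: 24.22
tcp_pos: [0.5112, -0.0009, 0.0648]
ee_rot: [-0.602, 0.602, 0.371, -0.37]
ft_force: [-1.5, 0.2, 10.0]
opening: 0.0005
```

step_arm([
  [0,1,0],
  [0,1,0],
  [0,0,0],
], roll=[0,0,0])

```text
time: 24.6
tcp_pos: [0.5112, -0.0009, 0.0629]
ee_rot: [-0.602, 0.602, 0.371, -0.37]
ft_force: [-1.3, 0.8, 10.6]
opening: 0.0005
```

step_arm([
  [0,1,0],
  [0,0,0],
], roll=[0,0])

```text
time: 24.85
tcp_pos: [0.5112, -0.0009, 0.0619]
ee_rot: [-0.602, 0.602, 0.371, -0.37]
ft_force: [-0.7, 0.1, 9.7]
opening: 0.0006
```

step_arm([
  [0,0.7,0],
  [0,0,0],
], roll=[0,0])

```text
time: 25.1
tcp_pos: [0.5113, -0.0009, 0.0612]
ee_rot: [-0.602, 0.602, 0.371, -0.37]
ft_force: [-1.4, 0.6, 9.5]
opening: 0.0005
```

step_arm([
  [0,0.6,0],
  [0,0,0],
], roll=[0,0])

```text
time: 25.35
tcp_pos: [0.5113, -0.0008, 0.0608]
ee_rot: [-0.602, 0.602, 0.371, -0.37]
ft_force: [-0.7, 0.2, 12.9]
opening: 0.0002
```

step_arm([
  [0,0.6,0],
  [0,0,0],
], roll=[0,0])

```text
time: 25.6
tcp_pos: [0.5114, -0.0008, 0.0605]
ee_rot: [-0.602, 0.602, 0.372, -0.37]
ft_force: [-1.4, 0.2, 12.6]
opening: 0.0004
```

step_arm([
  [0,0.6,0],
  [0,0,0],
  [0,0,0],
], roll=[0,0,0])

```text
time: 25.98
tcp_pos: [0.5115, -0.0007, 0.0601]
ee_rot: [-0.602, 0.602, 0.372, -0.37]
ft_force: [-2.0, -0.8, 14.7]
opening: 0.0006
```

step_arm([
  [0,-1.5,0],
  [0,-3,0],
  [0,-6,0],
  [0,-15,0],
  [0,-20,0],
  [0,0,-20],
  [0,0,-30],
  [0,0,-30],
  [0,0,0],
  [0,0,0],
  [0,0,0],
], roll=[0,0,0,0,0,0,0,0,0,0,0])

```text
time: 27.35
tcp_pos: [0.5809, -0.0361, 0.1038]
ee_rot: [0.602, -0.601, -0.371, 0.371]
ft_force: [0.2, 0.3, -0.4]
opening: 0.0004
```

```bash
python3 - <<'E'
from h import *
s=observe();d=imaging.get_image("wrist")
print(s["tcp_pos"],s["ft_force"],s["opening"])
u,v=[int(x) for x in wproj(d,s,[.5113,-.001,.04])];f=np.clip(d["frame"].astype(float)*1.8,0,255).astype(np.uint8);crop(f,u-40,max(v-40,0),u+40,v+40,8,"w12.png")
sc=imaging.get_image("scene");crop(sc["frame"],272,204,342,274,10,"s12.png")
E
```

```text
[ 0.5809326  -0.03609948  0.10380628] [ 0.17376452  0.30631303 -0.39619678] 0.0004276652854942311
```

View pics/w12.png

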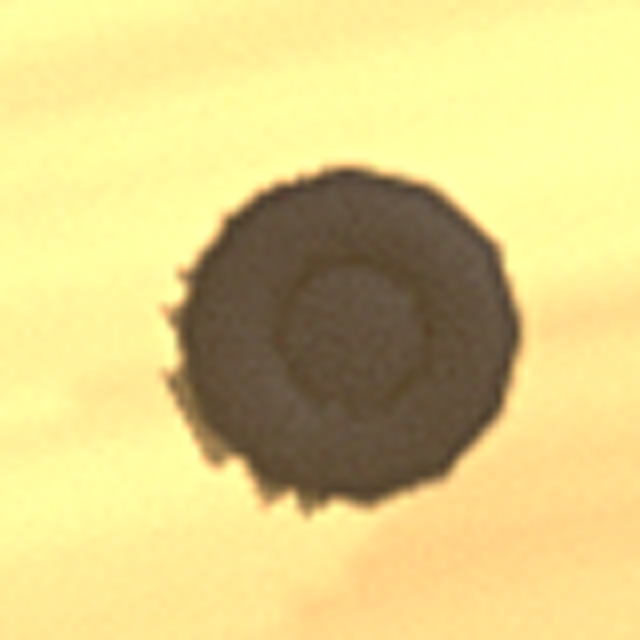

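View pics/s12.png

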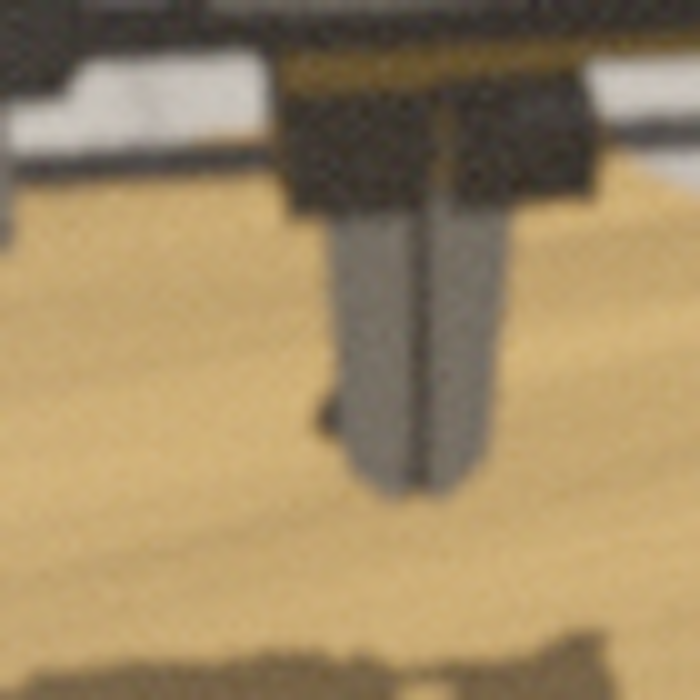

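step_arm([
  [0,-30,0],
  [0,-40,0],
  [0,-40,0],
  [0,0,0],
  [0,0,0],
], roll=[0,0,0,0,0])

```text
time: 28.08
tcp_pos: [0.5812, -0.0367, 0.2132]
ee_rot: [0.602, -0.602, -0.37, 0.371]
ft_force: [-0.3, 0.2, -0.7]
opening: 0.0005
```

```bash
python3 - <<'E'
from h import *
sc=imaging.get_image("scene");f=sc["frame"];cv2.imwrite("pics/s13.png",f[:,:,::-1]);crop(f,280,225,335,265,14,"s13c.png")
E
```

```text
(no output)
```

View pics/s13c.png

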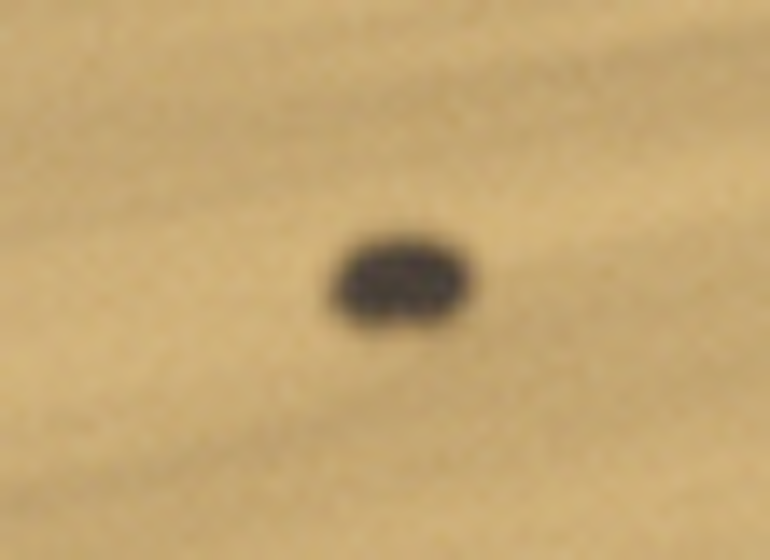

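View pics/s13.png

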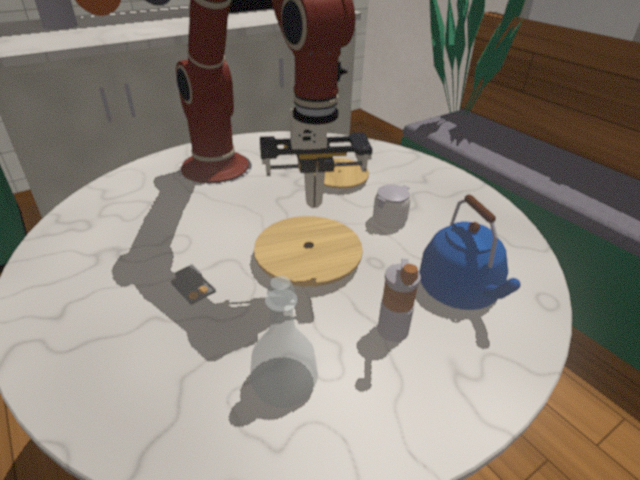

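The scene view shows the rivet at (308,245) as a flat disc with no pin standing up. The kettle, decanter, grinder and jar are where they were.

```bash
python3 -c "
from rig import job
print(job.finish_job())"
```

```text
the job is handed in; nothing more can be done
None
```

The maple top is fastened to its base with the push rivet, and I handed the job in at about 28 s of the 72 s allowed.

- **Insertion:** I took the rivet from the tray by its pin and lowered it through the hole in the top. I then slid the top about 4 mm, in the direction the wrist picture showed, to line up with the base hole. The rivet went through both until its head lay on the maple with the pin still up, at no more than about 4 N. The wrist picture then showed the head seated.
- **Pin:** On release the rivet settled about 2 mm to one side, so I moved the closed fingertips back over it before pressing. The pin went in at a steady 10 N or so. The force then climbed at about the stiffness of the feet and I stopped at 14.7 N, which means the fingertips had reached the head. The pin travelled about 8.7 to 8.9 mm, against 9 mm for flush.
- **Last checks:** The final wrist and scene pictures show the head flat on the maple, with no pin standing up. The kettle, decanter, grinder and sugar jar look unmoved and the gripper is clear. The legs under the base cannot be seen, so their spreading is inferred from the pin being flush.
- **Disagreement:** The wrist camera read about 1 mm off in the tool's x. I corrected for this by comparing against the fingers and the rivet in the same picture.

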